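# Open a tight sample tin in the hold-down vice and weigh its jar

### The arm

A 7-joint arm with a two-finger parallel gripper is mounted at the origin on a cart in front of the work surface, level with it; the furniture and walls round the work are solid. World frame = base frame: x ahead of the robot, y to its left, z up, the work surface at z = 0. Lengths are in m, angles in rad, forces in N, time in s.
With the tool pointing down it reaches from about 0.425 to 0.925 m from the base axis. Payload 6.8 kg.
Tool frame: the origin (TCP) lies on the mounting face of the last link; the fingertips stand 173 mm ahead of it and the grasp point (between the pads) lies 155 mm ahead of it (grip_point_offset is the distance from the TCP to the grasp point, in m); x points along the fingers, z is the direction in which the jaws open and shut, and the axes are right-handed (so a half turn about x gives the same grasp; the last joint's range is limited). The gripper opens to 85 mm and grips with 20 to 120 N. Pads are 22 mm wide; open, the fingers measure 114 mm over their backs; the gripper's body (76 mm by 85 mm) begins 54 mm behind the grasp point. The pads swing forward as they close: fully open they stand 13 mm farther back than shut.
Start: joints at [-1.438, 0.477, 0.022, 1.555, -0.011, 1.109, -0.083], TCP at [0.161, 0.656, 0.405] pointing down, gripper open.
Joint ranges: [-2.96, 2.96], [-0.34, 2.1], [-1.41, 1.46], [0.24, 2.44], [-1.37, 4.51], [0.17, 1.92], [-2.96, 2.96]. Speed limits (rad/s): [2.39, 2.39, 3.14, 3.14, 3.14, 3.14, 3.14].

### API

Orientations are given as a rotation vector (axis times angle).
In Python, from bench import * gives the robot as it stands. The module is installed in compiled form; this text tells all that it offers.
- The arm moves only by the tool servo_tool, never from a script. Its argument "motion" is a list of rows, each a list of 5 numbers: the shift along the tool's x, y, z in m, then the turn about the tool's x in degrees, then the gripper command: -1 is fully open, 1 is shut, values between are in proportion. In form: [[dx, dy, dz, turn, fingers], ...]. A call has 1 to 8 rows; each row is the pose to reach, as a shift and turn from the pose measured when the call began, along the tool's axes at that moment; what a row does not reach only later rows make up. A row lasts 1/10 s, in which the tool goes at most 50 mm and 8.59 degrees, less where a joint would pass 70% of its speed; a pose out of reach is approached as far as the arm can. A call with a gripper value outside its range is refused whole. The fingers move at their own pace and stop on an object; "force" is the grip in N (left out, the last holds). Time passes only in rows, so rows that repeat a pose let the fingers close. It gives the time, the measured TCP pose, the force and the opening at its end, in the units of the state.
- get_obs(): the state, without advancing time (a new reading comes with each control period).
- grab_frame(name): name is "scene" or "top"; returns the picture (384x512x3 uint8, red, green, blue); there is no depth.
- camera_params(name): a dict with "mtx" (3x3 intrinsics, pixels), "D" ([k1, k2, p1, p2, k3] as OpenCV has them; the pictures are not rectified), "world_to_cam" (4x4, takes a point from world to camera coordinates). Camera axes: x right, y down, z forward; pixel columns grow to the right and rows downward; lengths in m; the calibration is good to about 2 mm. A picture is of the moment at which its call begins. camera_params takes no time and is no camera call.
- hand_in(): hands the job in, once; it reports no verdict.
The state is a dict: "clock": time; "joints": joint angles; "qvel": joint speeds; "tau": joint torques, N m; "tcp_pos": TCP position; "orientation": TCP orientation; "contact_force": force on the tool from outside, world axes, zero at the start; "moment": the same for the moment, N m; "grip_width": finger opening in m.
Only numpy, scipy, OpenCV 4.12 (cv2) and the standard library are available. Lean on these libraries where they do the work, as an engineer would, in place of code of your own. Each camera call takes 0.05 s, during which the arm holds its last target. There are 200 camera calls.

### The job

The seed jar on today's list is inside the closed blue metal tin standing loose in the bench vice, and the tin's deep lid is so tight that the base would come up with it. Push the vice's sliding jaw up firmly until it grips the tin's foot between both jaws, then draw the lid straight up off the base, which must stay down in the vice, and stand the lid mouth down on the bare table. Take the jar out and stand it upright in the middle of the balance's pan, without disturbing the calculator or the petri dish.

Things in the scene. Friction and masses are not known exactly. Their poses are not given: they have to be found in the camera images.
- vice: grey hold-down vice fixed to the table; bed plate 315 x 130 mm, its top 28 mm above the table. Origin on the table under the middle of the bed's width, 135 mm from its far end; x is the closing direction (sliding jaw to far jaw), z up. The far jaw is bolted where somebody last set it: its gripping face lies between x = 60 and 80 mm and is not tracked, so where the jaws come tight must be felt
- jaw (a joint): travel of the sliding jaw along the vice's x, in m: 0 = fully open, grows as it closes, at most 0.090. It slides stiffly (about 4 N) and stays where it is left. Pushing the loose tin along takes 2 to 5 N more: touching the tin is not yet gripping it. It is tight when the tin meets the far jaw and the push rises steeply; about 15 N is firm, over 45 N on the tin buckles its foot
- jaw_lug (a point): grip point on the axis of the red upright lug on the sliding jaw, to be pinched from above: 18 mm thick across the vice's y, 26 mm along x, its top 18 mm above this point and 102 mm above the table, free down to 30 mm below this point. 48 mm behind the jaw's gripping face; axes as the vice's
- tin_foot (a point): centre of the underside of the tin's base, on the vice's bed between the jaws. Foot: square metal flange 100 x 100 x 6 mm. On it stands the square base cup, 69 mm outside, 64 mm inside, rim 48 mm above this point, inner floor 6 mm above it. Axes square to the foot, z up; loose, it stands up to 0.08 rad askew and is squared up by the closing jaws
- lid_grip (a point): centre of the black grip bar on top of the tin's lid: 56 mm along this point's x, 14 mm thick across its y; pinch it across y from above. The bar reaches 14 mm above and below this point; the plate under it is 14 mm below this point. The lid's open mouth is 101 mm below this point
- jar_mid (a point): centre of the screw-top seed jar with a red cap, upright round body 59 mm in diameter, 78 mm high (39 mm above and below this point), about 0.11 kg. It stands loose in the base cup with 2.5 mm play; 36 mm of it stand clear above the cup's rim once the lid is off
- pan_centre (a point): centre of the bench balance's round steel pan, 133 mm across with a low rim, at the height of the pan's floor, 53 mm above the table. White balance housing 200 x 150 mm, 40 mm high, its display at the near side
- lid_space (a point): centre of a bare stretch of table between the vice and the balance, at least 100 mm wide (world y) and 130 mm long (world x), where the lid can stand. The table's cloth has soft creases, up to some 20 mm high to the eye, that yield: a thing set on the table comes to rest at table height, z = 0
- calculator: bystander: dark desk calculator, 142 x 78 x 17 mm, origin under its centre
- dish: bystander: open clear petri dish with some seed, 90 mm across, 15 mm high, origin under its centre
- tin_base: the tin's base itself (0.2 kg), same origin and axes as point tin_foot. Four brass spring strips near the cup's rim grip the lid
- lid: the blue lid (0.14 kg), a square hood 77 mm outside, 85 mm high without its bar; origin at the centre of its open mouth, axes as point lid_grip. Closed, its mouth rests on the foot and it covers the cup 42 mm deep with 1.5 mm clearance; drawing it off takes a steady 10 to 22 N for the first 39 mm, then only its weight. It must rise over 80 mm to clear the jar
- jar: the red-capped jar itself, origin under its centre
- jaw_face (a point): foot of the sliding jaw's gripping face, 4 mm above the bed, axes as the vice's; at x = -100 mm + travel in the vice's frame. Both jaws are 100 mm wide, 22 mm high above the bed; each has a 6 mm lip overhanging its face by 8 mm, the lip's underside 8 mm above the bed, so it passes over the tin's foot and holds it down once the foot lies against the face

How it is judged:
On the way, in this order (a step that is already met when the one before it is completed fails the run):
1. the sliding jaw is pressed firmly (over 5 N) against the tin's foot, squared up between the jaws (contact force between jaw and tin_base above 5 N and angle between the x axis of tin_foot and the x axis of vice, either way round below 0.03 rad).
2. the lid is drawn off upward, clear of the base and jar, with the base still down in the vice (z of lid in the frame of tin_base above 0.08 m and z of tin_foot in the frame of vice below 0.032 m and angle between tin_foot's own z axis and vertical below 0.06 rad), for 0.1 s.
At the end, for the whole second after the job is handed in: The red-capped jar stands upright (within 0.1 rad) and still on the balance's pan, its axis within 30 mm of the pan's centre; the lid stands still, mouth down (within 0.08 rad), on the table itself; the tin's base is still down on the vice's bed (raised less than 4 mm, tilted less than 0.06 rad) (horizontal distance between jar_mid and pan_centre below 0.03 m and height (world z) of jar_mid between 0.085 and 0.1 m and angle between jar_mid's own z axis and vertical below 0.1 rad and linear speed of each of jar, lid below 0.02 m/s and height (world z) of lid_grip between 0.095 and 0.107 m and angle between lid_grip's own z axis and vertical below 0.08 rad and z of tin_foot in the frame of vice below 0.032 m and angle between tin_foot's own z axis and vertical below 0.06 rad and horizontal distance between tin_foot and vice below 0.06 m); the robot touches nothing.
It fails at once if the tin's base is lifted or tipped out of the vice (raised over 12 mm or tilted over 0.15 rad) (z of tin_foot in the frame of vice above 0.04 m or angle between tin_foot's own z axis and vertical above 0.15 rad).
It fails at once if the jaw squeezes the tin's foot with more than 45 N (contact force between jaw and tin_base above 45 N).
It fails at once if the jar is tipped over (0.6 rad) (angle between jar_mid's own z axis and vertical above 0.6 rad).
It fails at once if the calculator or the dish is moved by more than 30 mm (distance of any of calculator, dish from where it was at the start of the episode above 0.03 m).
It also fails if it takes over 67 s, if anything falls off the work surface, if the arm or the gripper's body presses on something with over 40 N, if the wrist force passes 120 N, or if a joint passes its speed limit or range.

## Working session

There is one attempt and no reset: what is moved stays moved. The work goes in short steps, Python scripts to look and compute and a tool call to move; the robot and the scene stay as the last step left them, time stands still between calls to the robot, and variables do not carry over. Pictures are saved under pics/ and viewed, about 8 in all and at most 12, crops included, and the job is handed in when it is done.

Besides the shell and the picture viewer there is one more tool, called after "Request:" as name(argument=value, ...) on one line, values as JSON. servo_tool: Moves the arm, as the interface text tells. Its arguments: {"type":"object","properties":{"motion":{"type":"array","items":{"type":"array","items":{"type":"number"}}},"force":{"type":"number"}},"required":["motion"]}

```bash
mkdir -p pics; python3 - <<'E'
from bench import *
import cv2,numpy as np
np.set_printoptions(precision=4,suppress=True)
for n in("scene","top"):
    im=grab_frame(n); cv2.imwrite(f"pics/{n}0.png",im[:,:,::-1]); p=camera_params(n)
    print(n,p["mtx"],p["D"],p["world_to_cam"])
o=get_obs(); print(o)
E
```

```text
scene [[394.8211   0.     262.4744]
 [  0.     394.8211 194.353 ]
 [  0.       0.       1.    ]] [-0.0134  0.      0.      0.      0.    ] [[ 0.4367 -0.8995 -0.0155 -0.1725]
 [-0.3736 -0.1657 -0.9127  0.315 ]
 [ 0.8184  0.4044 -0.4084  0.908 ]
 [ 0.      0.      0.      1.    ]]
top [[424.5972   0.     254.1691]
 [  0.     424.5972 189.6804]
 [  0.       0.       1.    ]] [-0.0975  0.      0.      0.      0.    ] [[-0.012  -0.9999 -0.004   0.0754]
 [-0.9916  0.0124 -0.1287  0.5633]
 [ 0.1288  0.0025 -0.9917  1.3223]
 [ 0.      0.      0.      1.    ]]
{'clock': 0.1, 'joints': array([-1.4381,  0.4777,  0.0223,  1.5563, -0.0115,  1.1093, -0.0831]), 'qvel': array([-0.001 , -0.002 ,  0.0004, -0.0027,  0.0003, -0.0009,  0.0001]), 'tau': array([  0.0037, -59.7762,   1.6134, -28.1957,   0.0128,   0.005 ,
         0.    ]), 'tcp_pos': array([0.1609, 0.6553, 0.4038]), 'orientation': array([-1.0311,  1.3148,  1.0293]), 'contact_force': array([0.1089, 0.2415, 0.1016]), 'moment': array([ 0.0053, -0.0281, -0.0181]), 'grip_width': 0.08534799438238269}
```

View pics/scene0.png

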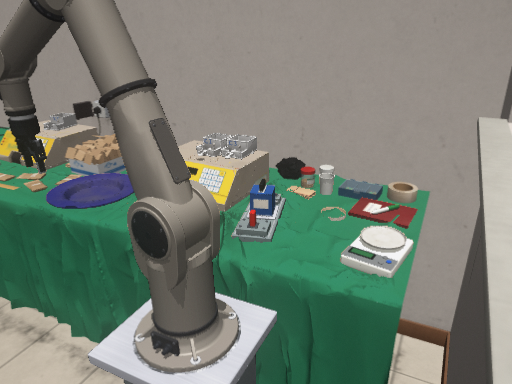

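View pics/top0.png

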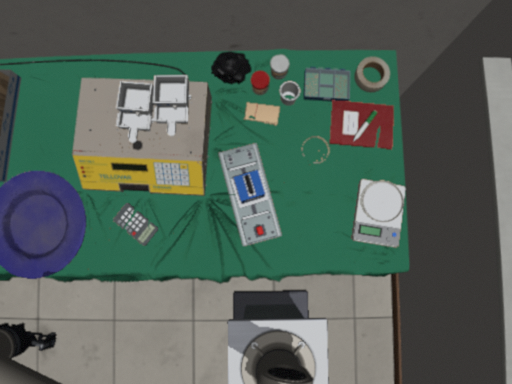

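The scene view shows the tin (262,200) and the red lug (252,216). In the top view, the vice is at about (250,193), lid bar (250,184), red lug (260,230), pan (381,201), dish (316,150) and calculator (136,224). Next I'll measure by masks and view an enlarged crop.

```bash
cat > h.py <<'E'
from bench import *
import cv2,numpy as np
from scipy.spatial.transform import Rotation as R
np.set_printoptions(precision=4,suppress=True)
def ray(n,px,z):
    p=camera_params(n); u=cv2.undistortPoints(np.array(px,float).reshape(-1,1,2),p["mtx"],p["D"]).reshape(-1,2)
    T=np.array(p["world_to_cam"]); d=np.c_[u,np.ones(len(u))]@T[:3,:3]; c=-T[:3,:3].T@T[:3,3]
    return c+d*((z-c[2])/d[:,2])[:,None]
def proj(n,P):
    p=camera_params(n);T=np.array(p["world_to_cam"])
    return cv2.projectPoints(np.array(P,float).reshape(-1,3),cv2.Rodrigues(T[:3,:3])[0],T[:3,3],p["mtx"],p["D"])[0].reshape(-1,2)
def blobs(mask,off=(0,0),amin=15):
    cs,_=cv2.findContours(mask.astype(np.uint8),cv2.RETR_EXTERNAL,cv2.CHAIN_APPROX_NONE)
    return [(cv2.contourArea(c),np.array(cv2.minAreaRect(c)[0])+off,cv2.minAreaRect(c)[1:],cv2.boxPoints(cv2.minAreaRect(c))+off) for c in sorted(cs,key=cv2.contourArea)[::-1] if cv2.contourArea(c)>amin]
def tool():
    o=get_obs(); A=R.from_rotvec(o["orientation"]).as_matrix(); return o,A
E
python3 - <<'E'
from h import *
im=cv2.imread("pics/top0.png"); hsv=cv2.cvtColor(im,cv2.COLOR_BGR2HSV)
c=im[135:250,210:290]; cv2.imwrite("pics/c1.png",cv2.resize(c,None,fx=5,fy=5,interpolation=cv2.INTER_CUBIC))
c=im[130:250,290:410]; cv2.imwrite("pics/c2.png",cv2.resize(c,None,fx=5,fy=5,interpolation=cv2.INTER_CUBIC))
H,S,V=[x.astype(int) for x in cv2.split(hsv)]
def roi(m,x0,x1,y0,y1): return m[y0:y1,x0:x1],(x0,y0)
m=((H<10)|(H>170))&(S>120)&(V>60)
b=blobs(*roi(m,215,285,200,250)); print("lug",b[0],ray("top",b[0][1],.102))
m=(H>100)&(H<130)&(S>120)
b=blobs(*roi(m,215,285,150,215)); print("blue",b[:2],ray("top",b[0][3],.12))
m=(S<70)&(V>60)
b=blobs(*roi(m,212,285,138,250)); print("vice",b[0],ray("top",b[0][3],.028))
b=blobs(*roi(m,345,410,170,252)); print("bal",b[0],ray("top",b[0][3],.04))
g=(H>40)&(H<90)&(S>100)
b=blobs(*roi(~g,212,285,138,250)); print("vice nongreen",b[0],ray("top",b[0][3],.028))
o,A=tool(); print(A)
E
```

```text
lug (40.5, array([259.5, 230. ]), ((8.538147926330566, 6.008327484130859), 71.56504821777344), array([[255.3, 226.9],
       [261. , 225. ],
       [263.7, 233.1],
       [258. , 235. ]])) [[0.4331 0.0537 0.102 ]]
blue [(581.5, array([248.7669, 185.3541]), ((26.42716407775879, 24.279584884643555), 72.6459732055664), array([[233.2384, 176.363 ],
       [256.4128, 169.121 ],
       [264.2954, 194.3452],
       [241.121 , 201.5872]]))] [[0.5946 0.1309 0.12  ]
 [0.6159 0.0607 0.12  ]
 [0.5388 0.038  0.12  ]
 [0.5179 0.1077 0.12  ]]
vice (3854.0, array([249.3067, 193.9847]), ((97.44953155517578, 41.51062774658203), 74.87599182128906), array([[216.5575, 152.3628],
       [256.6304, 141.5323],
       [282.0558, 235.6065],
       [241.983 , 246.437 ]])) [[ 0.6896  0.1897  0.028 ]
 [ 0.7241  0.0585  0.028 ]
 [ 0.4169 -0.0185  0.028 ]
 [ 0.3842  0.1093  0.028 ]]
bal (2951.0, array([378.5704, 211.8915]), ((50.02059555053711, 64.70055389404297), 9.7824068069458), array([[348.4272, 239.5219],
       [359.4203, 175.7621],
       [408.7136, 184.261 ],
       [397.7206, 248.0208]])) [[ 0.4011 -0.2276  0.04  ]
 [ 0.6047 -0.2713  0.04  ]
 [ 0.5751 -0.4318  0.04  ]
 [ 0.3713 -0.3849  0.04  ]]
vice nongreen (3949.0, array([249.2769, 194.0154]), ((98.93212890625, 41.92336654663086), 74.74488067626953), array([[216.0385, 151.8077],
       [256.4846, 140.7769],
       [282.5154, 236.2231],
       [242.0692, 247.2538]])) [[ 0.6915  0.1914  0.028 ]
 [ 0.7266  0.0589  0.028 ]
 [ 0.4149 -0.0199  0.028 ]
 [ 0.3817  0.109   0.028 ]]
[[-0.0003 -0.9712  0.2385]
 [-0.0016  0.2385  0.9712]
 [-1.     -0.0001 -0.0016]]
```

View pics/c1.png

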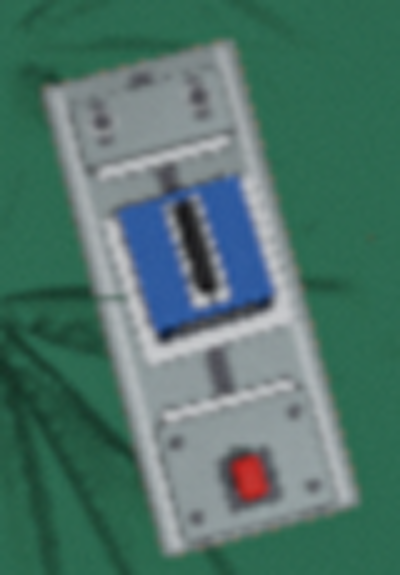

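View pics/c2.png

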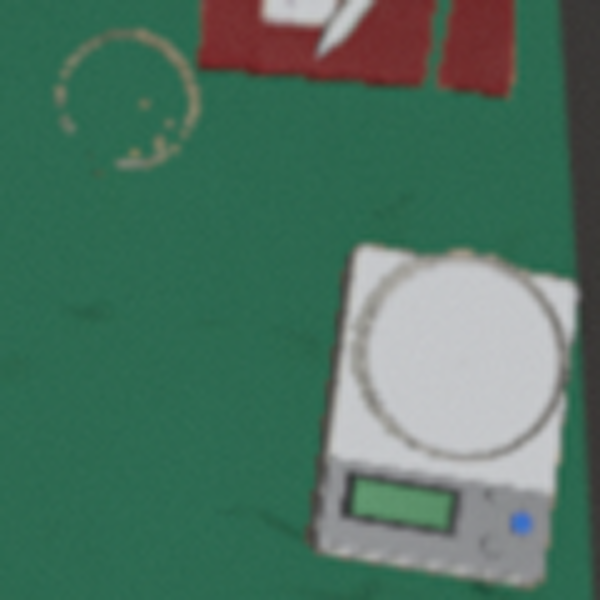

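The crops give the vice heading as about 14.6° (bed edges agree within 0.7°). The lug is at (0.434,0.054), 2 mm from where the geometry puts it with the jaw fully open. The tin's bar is near crop px (197,250), the pan centre near c2 (465,355), and the dish ring near c2 (130,98). Moving now.

Request:
servo_tool(motion=[[0, -0.04, -0.03, -8, -1], [0, -0.08, -0.06, -16, -1], [0, -0.12, -0.1, -24, -1], [0, -0.16, -0.13, -28, -1], [0, -0.2, -0.16, -28, -1], [0, -0.24, -0.19, -28, -1], [0, -0.255, -0.2, -28, -1], [0, -0.255, -0.2, -28, -1]], force=60)

```text
clock: 0.9
tcp_pos: [0.3641, 0.3963, 0.404]
orientation: [-1.387, 1.088, 1.382]
contact_force: [-0.6, -0.1, 0.2]
grip_width: 0.0852
```

```bash
cat >> h.py <<'E'
def to(x,y,z=None,ang=None):
    "print shift in tool axes to put TCP at x,y,z with tool z axis at world angle ang (deg)"
    o,A=tool(); p=o["tcp_pos"]; d=np.array([x,y,p[2] if z is None else z])-p
    a=np.degrees(np.arctan2(A[1,2],A[0,2]))
    print("t",round(o["clock"],2),"tcp",p,"zang",round(a,2),"shift",A.T@d,"turn",None if ang is None else -(ang-a),"F",o["contact_force"],"w",round(o["grip_width"],4),"tilt",A[2,1:],flush=True)
E
python3 - <<'E'
from h import *
to(.434,.054,.404,104.6)
im=cv2.imread("pics/top0.png"); hsv=cv2.cvtColor(im,cv2.COLOR_BGR2HSV);H,S,V=[x.astype(int) for x in cv2.split(hsv)]
print("bar",ray("top",(249.4,185),.149))
m=(S<60)&(V>170)
pc=np.array((465,355))/5+(290,130); print("pan",ray("top",pc,.055))
print("dish",ray("top",np.array((130,98))/5+(290,130),.01))
E
```

```text
t 0.9 tcp [0.3641 0.3963 0.404 ] zang 103.76 shift [ 0.0013  0.0135 -0.3491] turn -0.840273612312771 F [-0.6346 -0.1346  0.1633] w 0.0852 tilt [ 0.0002 -0.0036]
bar [[0.5636 0.082  0.149 ]]
pan [[ 0.5205 -0.3397  0.055 ]]
dish [[ 0.6989 -0.1379  0.01  ]]
```

Request:
servo_tool(motion=[[0, 0.002, -0.05, -0.8, -1], [0, 0.004, -0.1, -0.8, -1], [0, 0.006, -0.15, -0.8, -1], [0, 0.008, -0.2, -0.8, -1], [0, 0.01, -0.25, -0.8, -1], [0, 0.012, -0.3, -0.8, -1], [0, 0.0135, -0.349, -0.8, -1], [0, 0.0135, -0.349, -0.8, -1]])

```text
clock: 1.7
tcp_pos: [0.4343, 0.0491, 0.4054]
orientation: [-1.392, 1.086, 1.386]
contact_force: [-0.1, 0.2, 0.5]
grip_width: 0.0852
```

```bash
python3 - <<'E'
from h import *
to(.434,.054,.239,104.6)
E
```

```text
t 1.7 tcp [0.4343 0.0491 0.4054] zang 104.11 shift [ 0.1664 -0.0009  0.0057] turn -0.49425164220465945 F [-0.1007  0.1896  0.4743] w 0.0852 tilt [ 0.0003 -0.0049]
```

Request:
servo_tool(motion=[[0.04, -0.001, 0.005, -0.5, -1], [0.08, -0.001, 0.005, -0.5, -1], [0.11, -0.001, 0.005, -0.5, -1], [0.135, -0.001, 0.005, -0.5, -1], [0.155, -0.001, 0.005, -0.5, -1], [0.165, -0.001, 0.005, -0.5, -1], [0.165, -0.001, 0.005, -0.5, -1], [0.165, -0.001, 0.005, -0.5, -1]])

```text
clock: 2.5
tcp_pos: [0.4345, 0.0539, 0.2408]
orientation: [-1.399, 1.08, 1.392]
contact_force: [-0.0, 0.6, -0.2]
grip_width: 0.0858
```

Request:
servo_tool(motion=[[0, 0, 0, 0, 0], [0, 0, 0, 0, 0.5], [0, 0, 0, 0, 1], [0, 0, 0, 0, 1], [0, 0, 0, 0, 1], [0, 0, 0, 0, 1], [0, 0, 0, 0, 1], [0, 0, 0, 0, 1]])

```text
clock: 3.3
tcp_pos: [0.4347, 0.0537, 0.2412]
orientation: [-1.398, 1.08, 1.391]
contact_force: [-1.2, -1.5, 6.1]
grip_width: 0.0175
```

```bash
python3 - <<'E'
from h import *
to(.434,.054,.239,104.6)
cv2.imwrite("pics/s1.png",cv2.resize(grab_frame("scene")[150:260,200:310,::-1],None,fx=5,fy=5))
E
```

```text
t 3.3 tcp [0.4347 0.0537 0.2412] zang 104.58 shift [0.0022 0.0006 0.0004] turn -0.017924686479489083 F [-1.1821 -1.5289  6.0846] w 0.0175 tilt [-0.0006 -0.0045]
```

View pics/s1.png

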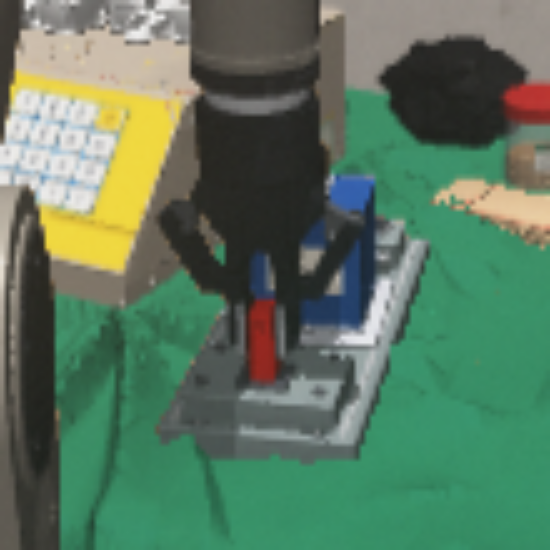

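The picture shows the lug (crop (263,340)) between the pads. Pushing now.

Request:
servo_tool(motion=[[0, -0.004, 0, 0, 1], [0, -0.008, 0, 0, 1], [0, -0.012, 0, 0, 1], [0, -0.016, 0, 0, 1], [0, -0.02, 0, 0, 1], [0, -0.024, 0, 0, 1], [0, -0.028, 0, 0, 1], [0, -0.03, 0, 0, 1]])

```text
clock: 4.15
tcp_pos: [0.4633, 0.061, 0.2412]
orientation: [-1.397, 1.082, 1.392]
contact_force: [-4.1, -1.5, 6.8]
grip_width: 0.0175
```

Request:
servo_tool(motion=[[0, -0.002, 0, 0, 1], [0, -0.005, 0, 0, 1], [0, -0.008, 0, 0, 1], [0, -0.011, 0, 0, 1], [0, -0.014, 0, 0, 1], [0, -0.017, 0, 0, 1], [0, -0.019, 0, 0, 1], [0, -0.02, 0, 0, 1]])

```text
clock: 4.95
tcp_pos: [0.4815, 0.0656, 0.2412]
orientation: [-1.394, 1.085, 1.395]
contact_force: [-7.5, -1.9, 11.2]
grip_width: 0.0173
```

```bash
python3 - <<'E'
from h import *
to(.4351,.0539,.239,104.6)
E
```

```text
t 4.95 tcp [0.4815 0.0656 0.2412] zang 104.5 shift [0.0024 0.0479 0.0003] turn -0.10045911143224373 F [-7.537  -1.9438 11.1549] w 0.0173 tilt [ 0.0049 -0.0037]
```

Request:
servo_tool(motion=[[0, -0.0015, 0, 0, 1], [0, -0.003, 0, 0, 1], [0, -0.0045, 0, 0, 1], [0, -0.006, 0, 0, 1], [0, -0.0075, 0, 0, 1], [0, -0.009, 0, 0, 1], [0, -0.01, 0, 0, 1], [0, -0.01, 0, 0, 1]])

```text
clock: 5.75
tcp_pos: [0.4902, 0.0677, 0.2412]
orientation: [-1.392, 1.088, 1.397]
contact_force: [-7.3, -1.2, 10.1]
grip_width: 0.0173
```

Request:
servo_tool(motion=[[0, -0.001, 0, 0, 1], [0, -0.002, 0, 0, 1], [0, -0.003, 0, 0, 1], [0, -0.004, 0, 0, 1], [0, -0.005, 0, 0, 1], [0, -0.005, 0, 0, 1]])

```text
clock: 6.35
tcp_pos: [0.4941, 0.0687, 0.2412]
orientation: [-1.391, 1.09, 1.399]
contact_force: [-7.9, -1.4, 9.4]
grip_width: 0.0174
```

Request:
servo_tool(motion=[[0, -0.001, 0, 0, 1], [0, -0.002, 0, 0, 1], [0, -0.003, 0, 0, 1], [0, -0.004, 0, 0, 1], [0, -0.005, 0, 0, 1], [0, -0.005, 0, 0, 1]])

```text
clock: 6.95
tcp_pos: [0.4978, 0.0695, 0.2412]
orientation: [-1.389, 1.093, 1.401]
contact_force: [-7.1, -1.1, 9.6]
grip_width: 0.0173
```

Request:
servo_tool(motion=[[0, -0.001, 0, 0, 1], [0, -0.002, 0, 0, 1], [0, -0.003, 0, 0, 1], [0, -0.004, 0, 0, 1], [0, -0.004, 0, 0, 1]])

```text
clock: 7.45
tcp_pos: [0.5006, 0.0702, 0.2412]
orientation: [-1.387, 1.095, 1.403]
contact_force: [-6.6, -1.3, 9.4]
grip_width: 0.0174
```

Request:
servo_tool(motion=[[0, -0.001, 0, 0, 1], [0, -0.002, 0, 0, 1], [0, -0.003, 0, 0, 1], [0, -0.004, 0, 0, 1], [0, -0.004, 0, 0, 1]])

```text
clock: 7.95
tcp_pos: [0.5034, 0.0708, 0.2411]
orientation: [-1.385, 1.098, 1.406]
contact_force: [-7.5, -1.3, 9.9]
grip_width: 0.0173
```

Request:
servo_tool(motion=[[0, -0.001, 0, 0, 1], [0, -0.002, 0, 0, 1], [0, -0.003, 0, 0, 1], [0, -0.004, 0, 0, 1], [0, -0.004, 0, 0, 1]])

```text
clock: 8.45
tcp_pos: [0.5063, 0.0715, 0.2411]
orientation: [-1.384, 1.1, 1.408]
contact_force: [-8.2, -1.8, 8.9]
grip_width: 0.0173
```

Request:
servo_tool(motion=[[0, -0.001, 0, 0, 1], [0, -0.002, 0, 0, 1], [0, -0.003, 0, 0, 1], [0, -0.003, 0, 0, 1]])

```text
clock: 8.85
tcp_pos: [0.5072, 0.0716, 0.2411]
orientation: [-1.381, 1.105, 1.413]
contact_force: [-11.7, -1.1, 15.5]
grip_width: 0.0176
```

Request:
servo_tool(motion=[[0, -0.001, 0, 0, 1], [0, -0.002, 0, 0, 1], [0, -0.003, 0, 0, 1], [0, -0.003, 0, 0, 1]])

```text
clock: 9.25
tcp_pos: [0.5082, 0.0718, 0.2411]
orientation: [-1.378, 1.109, 1.417]
contact_force: [-12.5, -2.7, 16.3]
grip_width: 0.0172
```

```bash
python3 - <<'E'
from h import *
to(.4351,.0539,.239,104.6)
E
```

```text
t 9.25 tcp [0.5082 0.0718 0.2411] zang 104.36 shift [0.0047 0.0751 0.0008] turn -0.24055068016168946 F [-12.5496  -2.7367  16.3209] w 0.0172 tilt [0.0357 0.0005]
```

Request:
servo_tool(motion=[[-0.0005, -0.001, 0, 0, 1], [-0.001, -0.002, 0, 0, 1], [-0.001, -0.003, 0, 0, 1], [-0.001, -0.004, 0, 0, 1], [-0.001, -0.005, 0, 0, 1], [-0.001, -0.005, 0, 0, 1]], force=100)

```text
clock: 9.85
tcp_pos: [0.5099, 0.0721, 0.241]
orientation: [-1.373, 1.118, 1.425]
contact_force: [-14.4, -2.4, 14.3]
grip_width: 0.0166
```

Request:
servo_tool(motion=[[0, -0.003, 0, 0, 1], [0, -0.006, 0, 0, 1], [0, -0.007, 0, 0, 1], [0, -0.008, 0, 0, 1], [0, -0.008, 0, 0, 1], [0, -0.008, 0, 0, 1]])

```text
clock: 10.45
tcp_pos: [0.5126, 0.0724, 0.2407]
orientation: [-1.364, 1.131, 1.436]
contact_force: [-26.9, -3.8, 35.1]
grip_width: 0.0164
```

```bash
python3 - <<'E'
from h import *
to(.4351,.0539,.239,104.6)
E
```

```text
t 10.45 tcp [0.5126 0.0724 0.2407] zang 104.23 shift [0.0067 0.0794 0.0011] turn -0.3710590597901984 F [-26.8881  -3.8161  35.0546] w 0.0164 tilt [0.0624 0.0032]
```

Request:
servo_tool(motion=[[0, 0.001, 0, 0, 1], [0, 0.002, 0, 0, 1], [0, 0.003, 0, 0, 1], [0, 0.003, 0, 0, 1]])

```text
clock: 10.85
tcp_pos: [0.5105, 0.072, 0.2408]
orientation: [-1.365, 1.13, 1.435]
contact_force: [3.2, 0.5, -4.2]
grip_width: 0.0164
```

```bash
python3 - <<'E'
from h import *
to(.4351,.0539,.239,104.6)
E
```

```text
t 10.85 tcp [0.5105 0.072  0.2408] zang 104.23 shift [0.0065 0.0773 0.001 ] turn -0.3708133883219631 F [ 3.1761  0.4654 -4.2008] w 0.0164 tilt [0.0603 0.0029]
```

Request:
servo_tool(motion=[[0, -0.001, 0, 0, 0.6], [0, -0.001, 0, 0, 0.2], [0, -0.001, 0, 0, -0.5], [0, -0.001, 0, 0, -1], [0, -0.001, 0, 0, -1], [-0.03, -0.001, 0, 0, -1], [-0.075, -0.001, 0, 0, -1], [-0.125, -0.001, 0, 0, -1]])

```text
clock: 11.65
tcp_pos: [0.5184, 0.0736, 0.3661]
orientation: [-1.364, 1.132, 1.436]
contact_force: [1.3, 1.0, -0.1]
grip_width: 0.0857
```

Request:
servo_tool(motion=[[-0.04, 0.02, 0.05, 0, -1], [-0.06, 0.02, 0.1, 0, -1], [-0.06, 0.02, 0.14, 0, -1], [-0.06, 0.02, 0.15, 0, -1], [-0.06, 0.02, 0.15, 0, -1]])

```text
clock: 12.15
tcp_pos: [0.4645, 0.2185, 0.4282]
orientation: [-1.368, 1.127, 1.441]
contact_force: [-0.8, 0.1, -0.7]
grip_width: 0.0854
```

```bash
python3 - <<'E'
from h import *
to(.4351,.0539,.239,104.6)
im=grab_frame("top"); cv2.imwrite("pics/top1.png",im[:,:,::-1]); cv2.imwrite("pics/c3.png",cv2.resize(im[135:250,190:290,::-1],None,fx=5,fy=5,interpolation=cv2.INTER_CUBIC))
E
```

```text
t 12.15 tcp [0.4645 0.2185 0.4282] zang 104.61 shift [ 0.1925  0.0581 -0.1526] turn 0.006671480020798981 F [-0.757   0.0978 -0.7347] w 0.0854 tilt [0.0622 0.0042]
```

View pics/c3.png

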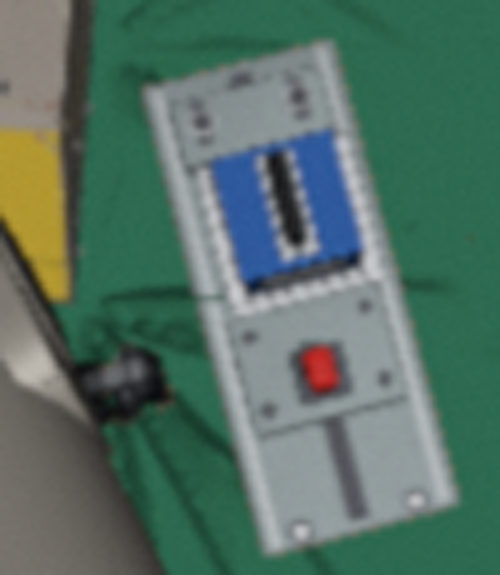

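The jaw has closed against the tin, which now stands square to the vice. Bar centre is about crop (285,202), lug (322,370). Measuring both and comparing them with the 98 mm lug-to-tin distance.

```bash
cat >> h.py <<'E'
def tog(x,y,z,ang=None):
    "shift to put the GRASP POINT at x,y,z"
    o,A=tool(); to(*(np.array([x,y,z])-0.155*A[:,0]),ang)
E
python3 - <<'E'
from h import *
im=cv2.imread("pics/top1.png"); hsv=cv2.cvtColor(im,cv2.COLOR_BGR2HSV);H,S,V=[x.astype(int) for x in cv2.split(hsv)]
def roi(m,x0,x1,y0,y1): return m[y0:y1,x0:x1],(x0,y0)
m=((H<10)|(H>170))&(S>120)&(V>60)
b=blobs(*roi(m,235,285,190,230)); lug=ray("top",b[0][1],.102)[0]; print("lug",b[0][:3],lug)
b=blobs(*roi((V<60),236,260,160,192)); print("bar",[x[:3] for x in b[:3]]); bar=ray("top",b[0][1],.149)[0]; print(bar)
ends=ray("top",[(244,166),(249.6,184.6)],.149); print(ends)
a=np.radians(14.6); ex=np.array([np.cos(a),np.sin(a)]); ey=np.array([-ex[1],ex[0]])
print("pred from lug",lug[:2]+.098*ex,"bar-lug",(bar-lug)[:2]@ex,(bar-lug)[:2]@ey)
m=(H>100)&(H<130)&(S>120)
b=blobs(*roi(m,225,270,155,200)); print("blue",b[0][:3],ray("top",b[0][3],.12)[:,:2])
# pan
c=cv2.imread("pics/top0.png"); v=cv2.cvtColor(c,cv2.COLOR_BGR2HSV)
print("dark",[ (x[0],x[1]) for x in blobs(*roi(V<70,355,408,175,225),amin=5)][:3])
tog(*bar[:2],.25,104.6)
E
```

```text
lug (42.0, array([253.65, 208.45]), ((8.854375839233398, 6.008327484130859), 71.56504821777344)) [0.4984 0.0705 0.102 ]
bar [(30.5, array([246.5846, 174.4769]), ((17.716569900512695, 2.8065853118896484), 74.74488067626953))]
[0.595 0.09  0.149]
[[0.6205 0.0974 0.149 ]
 [0.5648 0.0814 0.149 ]]
pred from lug [0.5932 0.0952] bar-lug 0.0984369023507998 -0.00555547880050572
blue (351.0, array([247.0294, 176.6176]), ((26.436382293701172, 24.496097564697266), 75.96376037597656)) [[0.6241 0.1346]
 [0.6414 0.0625]
 [0.5628 0.0442]
 [0.5457 0.1158]]
dark [(27.0, array([406., 195.]))]
t 12.2 tcp [0.4653 0.216  0.4278] zang 104.41 shift [ 0.0161 -0.1052 -0.1549] turn -0.18611996312863255 F [-0.1706 -1.4299  0.6414] w 0.0852 tilt [0.0629 0.0027]
```

Request:
servo_tool(motion=[[0, -0.04, -0.03, 0, -1], [0, -0.07, -0.07, 0, -1], [0, -0.1, -0.11, 0, -1], [0.008, -0.105, -0.15, 0, -1], [0.016, -0.105, -0.155, 0, -1], [0.016, -0.105, -0.155, 0, -1]], force=120)

```text
clock: 12.8
tcp_pos: [0.6043, 0.0881, 0.4032]
orientation: [-1.362, 1.137, 1.436]
contact_force: [-0.3, 0.7, 0.3]
grip_width: 0.0856
```

```bash
python3 - <<'E'
from h import *
tog(.595,.090,.144,104.6)
E
```

```text
t 12.8 tcp [0.6043 0.0881 0.4032] zang 104.08 shift [ 0.1042 -0.0087  0.0038] turn -0.524858235057323 F [-0.2548  0.6932  0.2547] w 0.0856 tilt [0.0663 0.0013]
```

Request:
servo_tool(motion=[[0.03, -0.003, 0.004, -0.5, -1], [0.06, -0.006, 0.004, -0.5, -1], [0.08, -0.008, 0.004, -0.5, -1], [0.095, -0.0085, 0.004, -0.5, -1], [0.103, -0.0085, 0.004, -0.5, -1], [0.103, -0.0085, 0.004, -0.5, -1]])

```text
clock: 13.4
tcp_pos: [0.6044, 0.0929, 0.2993]
orientation: [-1.368, 1.133, 1.444]
contact_force: [-0.1, -0.1, 0.5]
grip_width: 0.0853
```

```bash
python3 - <<'E'
from h import *
tog(.595,.090,.144,104.6)
E
```

```text
t 13.4 tcp [0.6044 0.0929 0.2993] zang 104.61 shift [ 0.0006 -0.0006 -0.0008] turn 0.00759551784896928 F [-0.0776 -0.0963  0.4847] w 0.0853 tilt [0.0676 0.0021]
```

Close on the bar.

Request:
servo_tool(motion=[[0, 0, 0, 0, 0], [0, 0, 0, 0, 0.5], [0, 0, 0, 0, 1], [0, 0, 0, 0, 1], [0, 0, 0, 0, 1], [0, 0, 0, 0, 1], [0, 0, 0, 0, 1], [0, 0, 0, 0, 1]])

```text
clock: 14.2
tcp_pos: [0.6046, 0.0924, 0.2995]
orientation: [-1.368, 1.133, 1.443]
contact_force: [-0.5, -3.6, 2.5]
grip_width: 0.0112
```

```bash
python3 - <<'E'
from h import *
o,A=tool(); p=o["tcp_pos"]; to(p[0],p[1],p[2]+.05,104.6)
E
```

```text
t 14.2 tcp [0.6046 0.0924 0.2995] zang 104.58 shift [-0.0499  0.0034  0.0001] turn -0.020931367944925228 F [-0.4509 -3.578   2.4872] w 0.0112 tilt [0.0674 0.0015]
```

Request:
servo_tool(motion=[[-0.002, 0, 0, 0, 1], [-0.004, 0, 0, 0, 1], [-0.007, 0.0005, 0, 0, 1], [-0.01, 0.0007, 0, 0, 1], [-0.013, 0.0009, 0, 0, 1], [-0.016, 0.0011, 0, 0, 1], [-0.018, 0.0012, 0, 0, 1], [-0.02, 0.0014, 0, 0, 1]])

```text
clock: 15.0
tcp_pos: [0.6042, 0.0925, 0.3196]
orientation: [-1.367, 1.134, 1.444]
contact_force: [-0.3, 0.5, -12.7]
grip_width: 0.0117
```

```bash
python3 - <<'E'
from h import *
o,A=tool(); p=o["tcp_pos"]; to(.6046,.0924,p[2]+.05,104.6)
cv2.imwrite("pics/s2.png",cv2.resize(grab_frame("scene")[130:250,200:320,::-1],None,fx=5,fy=5))
E
```

```text
t 15.0 tcp [0.6042 0.0925 0.3196] zang 104.59 shift [-0.0499  0.003  -0.0001] turn -0.00867271116835866 F [ -0.3462   0.4867 -12.6695] w 0.0117 tilt [0.0684 0.0018]
```

View pics/s2.png

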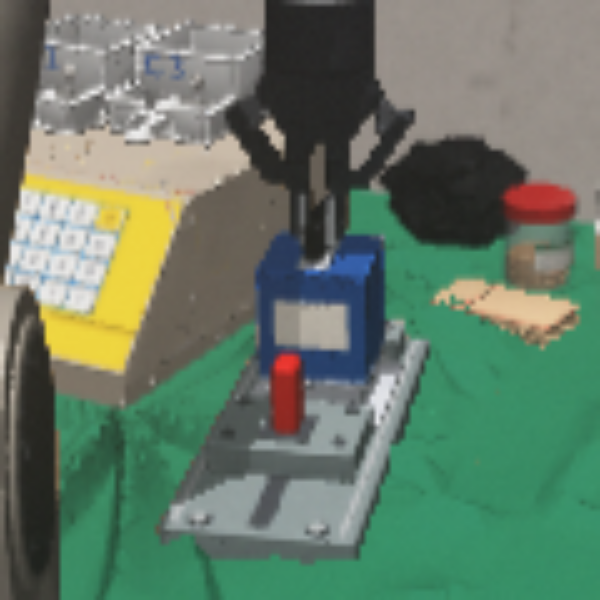

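The lid (crop (320,310)) is rising straight with 12.7 N of pull, and the foot still lies between the jaws. Continuing up.

Request:
servo_tool(motion=[[-0.003, 0, 0, 0, 1], [-0.006, 0.0004, 0, 0, 1], [-0.01, 0.0006, 0, 0, 1], [-0.014, 0.0008, 0, 0, 1], [-0.018, 0.001, 0, 0, 1], [-0.022, 0.0013, 0, 0, 1], [-0.026, 0.0016, 0, 0, 1], [-0.03, 0.0018, 0, 0, 1]])

```text
clock: 15.85
tcp_pos: [0.6054, 0.0924, 0.352]
orientation: [-1.369, 1.131, 1.441]
contact_force: [-0.4, 0.2, -1.6]
grip_width: 0.011
```

Request:
servo_tool(motion=[[-0.01, 0.0007, 0, 0, 1], [-0.02, 0.0014, 0, 0, 1], [-0.03, 0.002, 0, 0, 1], [-0.04, 0.0027, 0, 0, 1], [-0.05, 0.0034, 0, 0, 1], [-0.06, 0.0041, 0, 0, 1], [-0.065, 0.0044, 0, 0, 1], [-0.065, 0.0044, 0, 0, 1]])

```text
clock: 16.65
tcp_pos: [0.6054, 0.0922, 0.4181]
orientation: [-1.369, 1.129, 1.44]
contact_force: [0.1, 0.1, -1.9]
grip_width: 0.0117
```

```bash
python3 - <<'E'
from h import *
tog(.49,-.12,.30,104.6)
cv2.imwrite("pics/s3.png",cv2.resize(grab_frame("scene")[110:250,200:340,::-1],None,fx=4,fy=4))
E
```

```text
t 16.65 tcp [0.6054 0.0922 0.4181] zang 104.57 shift [-0.027   0.1574 -0.1765] turn -0.026454183506473328 F [ 0.0933  0.1482 -1.8726] w 0.0117 tilt [0.063  0.0017]
```

View pics/s3.png

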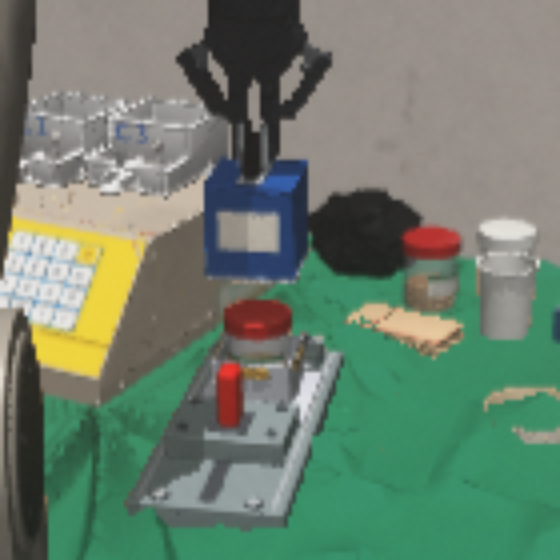

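Lid clear, and the jar (crop (258,325)) stands in the base, which is down in the vice. Carrying the lid to the bare table.

Request:
servo_tool(motion=[[0, 0.015, -0.02, 0, 1], [0.002, 0.04, -0.045, 0, 1], [0.003, 0.07, -0.08, 0, 1], [0.005, 0.1, -0.115, 0, 1], [0.006, 0.13, -0.145, 0, 1], [0.008, 0.15, -0.165, 0, 1], [0.0095, 0.16, -0.1765, 0, 1], [0.0095, 0.16, -0.1765, 0, 1]])

```text
clock: 17.5
tcp_pos: [0.4937, -0.1206, 0.4176]
orientation: [-1.366, 1.133, 1.439]
contact_force: [-0.3, -0.6, -0.5]
grip_width: 0.0114
```

```bash
python3 - <<'E'
from h import *
tog(.49,-.122,.115,104.6)
E
```

```text
t 17.5 tcp [ 0.4937 -0.1206  0.4176] zang 104.38 shift [ 0.1472 -0.0157 -0.001 ] turn -0.21845290414557894 F [-0.2913 -0.572  -0.5076] w 0.0114 tilt [0.0648 0.0016]
```

Request:
servo_tool(motion=[[0.03, -0.003, -0.001, 0, 1], [0.06, -0.006, -0.001, 0, 1], [0.09, -0.009, -0.001, 0, 1], [0.115, -0.012, -0.001, 0, 1], [0.135, -0.014, -0.001, 0, 1], [0.145, -0.0155, -0.001, 0, 1], [0.147, -0.0157, -0.001, 0, 1], [0.147, -0.0157, -0.001, 0, 1]])

```text
clock: 18.3
tcp_pos: [0.5005, -0.1191, 0.27]
orientation: [-1.367, 1.132, 1.44]
contact_force: [0.4, 0.0, -0.8]
grip_width: 0.0114
```

Request:
servo_tool(motion=[[0.001, 0, 0, 0, 1], [0.002, 0, 0, 0, 1], [0.003, 0, 0, 0, 1], [0.003, 0, 0, 0, 1]])

```text
clock: 18.7
tcp_pos: [0.5003, -0.1192, 0.2673]
orientation: [-1.367, 1.132, 1.439]
contact_force: [-0.7, -0.1, -1.6]
grip_width: 0.0116
```

```bash
python3 - <<'E'
from h import *
tog(.49,-.122,.111,104.6)
E
```

```text
t 18.7 tcp [ 0.5003 -0.1192  0.2673] zang 104.44 shift [ 0.0017  0.0007 -0.0004] turn -0.16263946325094025 F [-0.6564 -0.0673 -1.5802] w 0.0116 tilt [0.064  0.0017]
```

Request:
servo_tool(motion=[[0.001, 0, 0, 0, 1], [0.0015, 0, 0, 0, 1], [0.002, 0, 0, 0, 1], [0.002, 0, 0, 0, 1]])

```text
clock: 19.1
tcp_pos: [0.5003, -0.1193, 0.2655]
orientation: [-1.367, 1.131, 1.439]
contact_force: [-0.7, 0.1, 0.9]
grip_width: 0.0115
```

Request:
servo_tool(motion=[[0.001, 0, 0, 0, 1], [0.0015, 0, 0, 0, 1], [0.0015, 0, 0, 0, 1]])

```text
clock: 19.4
tcp_pos: [0.5005, -0.1198, 0.2652]
orientation: [-1.367, 1.131, 1.438]
contact_force: [-3.0, -0.4, 13.0]
grip_width: 0.0116
```

Request:
servo_tool(motion=[[-0.0005, 0, 0, 0, 1], [-0.0005, 0, 0, 0, 0.6], [-0.0005, 0, 0, 0, 0.2], [-0.0005, 0, 0, 0, 0], [-0.0005, 0, 0, 0, 0], [-0.02, 0.001, 0, 0, 0], [-0.06, 0.004, 0, 0, -1], [-0.1, 0.0064, 0, 0, -1]])

```text
clock: 20.2
tcp_pos: [0.5, -0.12, 0.366]
orientation: [-1.366, 1.133, 1.44]
contact_force: [1.3, -1.0, 0.1]
grip_width: 0.0702
```

```bash
python3 - <<'E'
from h import *
tog(.595,.090,.25,104.6)
im=cv2.imread("pics/top1.png")
cv2.imwrite("pics/top2.png",grab_frame("top")[:,:,::-1]); cv2.imwrite("pics/scene2.png",grab_frame("scene")[:,:,::-1])
im=cv2.imread("pics/top2.png"); cv2.imwrite("pics/c4.png",cv2.resize(im[130:250,215:335],None,fx=5,fy=5,interpolation=cv2.INTER_CUBIC))
hsv=cv2.cvtColor(im,cv2.COLOR_BGR2HSV);H,S,V=[x.astype(int) for x in cv2.split(hsv)]
m=((H<10)|(H>170))&(S>100)&(V>50)
for b in blobs(m[155:225,225:285],(225,155)): print(b[:3],ray("top",b[1],.112),ray("top",b[1],.102))
im=cv2.imread("pics/scene2.png");hsv=cv2.cvtColor(im,cv2.COLOR_BGR2HSV);H,S,V=[x.astype(int) for x in cv2.split(hsv)]
m=((H<10)|(H>170))&(S>100)&(V>50)
for b in blobs(m[170:235,235:290],(235,170)): print("scene",b[:3],ray("scene",b[1],.106))
E
```

```text
t 20.2 tcp [ 0.5   -0.12   0.366] zang 104.4 shift [-0.0484 -0.1515  0.1796] turn -0.20332340511960467 F [ 1.3393 -0.9503  0.051 ] w 0.0702 tilt [0.0652 0.0018]
(305.0, array([246.5, 177. ]), ((20.0, 19.0), 90.0)) [[0.5934 0.0911 0.112 ]] [[0.5951 0.0913 0.102 ]]
(44.5, array([253.9, 208.3]), ((8.497057914733887, 6.708203315734863), 63.43495178222656)) [[0.498  0.0697 0.112 ]] [[0.4988 0.0698 0.102 ]]
scene (129.0, array([264. , 189.5]), ((9.0, 16.0), 90.0)) [[0.591  0.0873 0.106 ]]
scene (76.5, array([257. , 208.5]), ((15.0, 6.0), 90.0)) [[0.4459 0.0421 0.106 ]]
```

View pics/c4.png

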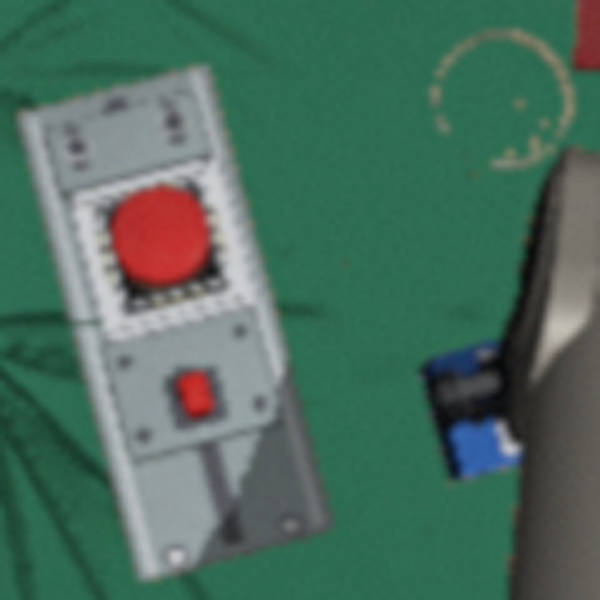

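The top view shows the cap (crop (160,235)) centred in the cup, and the lid (470,410) standing on the table clear of the dish, partly hidden by the arm. Now the jar.

Request:
servo_tool(motion=[[-0.02, -0.02, 0.025, 0, -1], [-0.03, -0.05, 0.06, 0, -1], [-0.048, -0.09, 0.1, 0, -1], [-0.048, -0.12, 0.14, 0, -1], [-0.048, -0.145, 0.17, 0, -1], [-0.048, -0.1515, 0.18, 0, -1], [-0.048, -0.1515, 0.18, 0, -1]], force=40)

```text
clock: 21.0
tcp_pos: [0.6066, 0.0947, 0.4084]
orientation: [-1.375, 1.124, 1.434]
contact_force: [-0.0, -0.5, -1.3]
grip_width: 0.0855
```

```bash
python3 - <<'E'
from h import *
tog(.594,.0905,.101,104.6)
E
```

```text
t 21.0 tcp [0.6066 0.0947 0.4084] zang 104.65 shift [ 0.1526 -0.0039 -0.0007] turn 0.047355871432202434 F [-0.0057 -0.4717 -1.2917] w 0.0855 tilt [ 0.0557 -0.0006]
```

Request:
servo_tool(motion=[[0.03, -0.001, -0.001, 0, -1], [0.06, -0.002, -0.001, 0, -1], [0.09, -0.003, -0.001, 0, -1], [0.115, -0.004, -0.001, 0, -1], [0.135, -0.004, -0.001, 0, -1], [0.147, -0.004, -0.001, 0, -1], [0.1525, -0.004, -0.001, 0, -1], [0.1525, -0.004, -0.001, 0, -1]])

```text
clock: 21.8
tcp_pos: [0.6023, 0.0915, 0.2557]
orientation: [-1.374, 1.126, 1.434]
contact_force: [-0.4, 0.1, 0.5]
grip_width: 0.0854
```

```bash
python3 - <<'E'
from h import *
tog(.594,.0905,.101,104.6)
E
```

```text
t 21.8 tcp [0.6023 0.0915 0.2557] zang 104.58 shift [-0.0001 -0.0005  0.0013] turn -0.02224104170622354 F [-0.4283  0.0517  0.5486] w 0.0854 tilt [ 0.0565 -0.001 ]
```

Request:
servo_tool(motion=[[0, 0, 0.001, 0, -0.5], [0, 0, 0.001, 0, 0], [0, 0, 0.001, 0, 0.4], [0, 0, 0.001, 0, 1], [0, 0, 0.001, 0, 1], [0, 0, 0.001, 0, 1], [0, 0, 0.001, 0, 1]])

```text
clock: 22.5
tcp_pos: [0.6026, 0.0924, 0.2571]
orientation: [-1.375, 1.124, 1.432]
contact_force: [-0.7, -0.3, 6.7]
grip_width: 0.0577
```

```bash
python3 - <<'E'
from h import *
o,A=tool(); p=o["tcp_pos"]; to(p[0],p[1],p[2]+.05,104.6)
E
```

```text
t 22.5 tcp [0.6026 0.0924 0.2571] zang 104.57 shift [-0.0499  0.0027 -0.0001] turn -0.026299441871671547 F [-0.7222 -0.323   6.7338] w 0.0577 tilt [ 0.0545 -0.001 ]
```

Request:
servo_tool(motion=[[-0.004, 0.0002, 0, 0, 1], [-0.01, 0.0005, 0, 0, 1], [-0.02, 0.001, 0, 0, 1], [-0.035, 0.002, 0, 0, 1], [-0.055, 0.003, 0, 0, 1], [-0.08, 0.0043, 0, 0, 1], [-0.105, 0.0057, 0, 0, 1], [-0.12, 0.0065, 0, 0, 1]])

```text
clock: 23.3
tcp_pos: [0.603, 0.0924, 0.3804]
orientation: [-1.376, 1.121, 1.43]
contact_force: [0.7, 0.4, -2.4]
grip_width: 0.0583
```

```bash
python3 - <<'E'
from h import *
im=cv2.imread("pics/top0.png"); hsv=cv2.cvtColor(im,cv2.COLOR_BGR2HSV);H,S,V=[x.astype(int) for x in cv2.split(hsv)]
# pan rim: brownish/dark ring pixels -> circle; fit ellipse on edge points around rough centre
g=cv2.GaussianBlur(cv2.cvtColor(im,cv2.COLOR_BGR2GRAY),(3,3),0).astype(float); c=np.array([383.,201.])
pts=[]
for t in np.linspace(0,2*np.pi,120,endpoint=False):
    rr=np.arange(17,25,.25); P=c+rr[:,None]*[np.cos(t),np.sin(t)]
    v=cv2.remap(g.astype(np.float32),P[:,0].astype(np.float32),P[:,1].astype(np.float32),1).ravel(); i=v.argmin()
    if i<len(rr)-2: pts.append(P[i])
W=ray("top",pts,.056)[:,:2]; ok=np.ones(len(W),bool)
for _ in range(5):
    s=np.linalg.lstsq(np.c_[2*W[ok],np.ones(ok.sum())],(W[ok]**2).sum(1),rcond=None)[0]; r=np.sqrt(s[2]+s[0]**2+s[1]**2)
    e=np.abs(np.linalg.norm(W-s[:2],axis=1)-r); ok=e<max(.003,np.median(e)*1.5)
print("pan",s[:2],"r",r,ok.sum())
tog(*s[:2],.25,104.6)
E
```

```text
pan [ 0.5277 -0.3383] r 0.07015018972155786 52
t 23.3 tcp [0.603  0.0924 0.3804] zang 104.56 shift [-0.0151  0.1742 -0.3977] turn -0.04218462540342216 F [ 0.7136  0.3684 -2.3706] w 0.0583 tilt [ 0.051 -0.001]
```

Request:
servo_tool(motion=[[-0.005, 0.01, -0.02, 0, 1], [-0.005, 0.03, -0.06, 0, 1], [-0.005, 0.05, -0.1, 0, 1], [-0.005, 0.07, -0.15, 0, 1], [0, 0.09, -0.19, 0, 1], [0, 0.11, -0.23, 0, 1], [0, 0.125, -0.27, 0, 1], [0, 0.135, -0.3, 0, 1]])

```text
clock: 24.1
tcp_pos: [0.5465, -0.2351, 0.3883]
orientation: [-1.374, 1.124, 1.427]
contact_force: [0.6, -0.8, -0.9]
grip_width: 0.0578
```

```bash
python3 - <<'E'
from h import *
tog(.525,-.339,.23,104.6)
E
```

```text
t 24.1 tcp [ 0.5465 -0.2351  0.3883] zang 104.39 shift [ 0.0057  0.0385 -0.095 ] turn -0.21030024340979026 F [ 0.6293 -0.7888 -0.9088] w 0.0578 tilt [ 0.0511 -0.0019]
```

Request:
servo_tool(motion=[[0, 0.012, -0.03, 0, 1], [0, 0.025, -0.06, 0, 1], [0.004, 0.035, -0.085, 0, 1], [0.005, 0.0385, -0.095, 0, 1], [0.005, 0.0385, -0.095, 0, 1]])

```text
clock: 24.6
tcp_pos: [0.532, -0.338, 0.3855]
orientation: [-1.372, 1.126, 1.426]
contact_force: [-1.3, 0.1, -1.7]
grip_width: 0.0577
```

```bash
python3 - <<'E'
from h import *
tog(.525,-.339,.127,104.6)
E
```

```text
t 24.6 tcp [ 0.532  -0.338   0.3855] zang 104.23 shift [ 0.1035 -0.0064  0.0013] turn -0.36579007123967244 F [-1.2523  0.1071 -1.6662] w 0.0577 tilt [ 0.0517 -0.0021]
```

Request:
servo_tool(motion=[[0.02, -0.001, 0.001, 0, 1], [0.04, -0.003, 0.001, 0, 1], [0.06, -0.004, 0.001, 0, 1], [0.08, -0.005, 0.001, 0, 1], [0.094, -0.006, 0.001, 0, 1], [0.102, -0.006, 0.001, 0, 1], [0.1035, -0.006, 0.001, 0, 1], [0.1035, -0.006, 0.001, 0, 1]])

```text
clock: 25.4
tcp_pos: [0.5327, -0.3369, 0.2823]
orientation: [-1.373, 1.125, 1.425]
contact_force: [-0.1, 0.2, -1.6]
grip_width: 0.058
```

Request:
servo_tool(motion=[[0.001, 0, 0, 0, 1], [0.002, 0, 0, 0, 1], [0.003, 0, 0, 0, 1], [0.003, 0, 0, 0, 1]])

```text
clock: 25.8
tcp_pos: [0.5325, -0.337, 0.2794]
orientation: [-1.373, 1.125, 1.425]
contact_force: [0.9, -0.2, -1.9]
grip_width: 0.0577
```

```bash
python3 - <<'E'
from h import *
tog(.525,-.339,.121,104.6)
E
```

```text
t 25.8 tcp [ 0.5325 -0.337   0.2794] zang 104.24 shift [ 0.0036 -0.0003  0.0003] turn -0.35511891344843605 F [ 0.8661 -0.2321 -1.9437] w 0.0577 tilt [ 0.0511 -0.0024]
```

Request:
servo_tool(motion=[[0.001, 0, 0, 0, 1], [0.002, 0, 0, 0, 1], [0.0025, 0, 0, 0, 1], [0.0025, 0, 0, 0, 1]])

```text
clock: 26.2
tcp_pos: [0.5323, -0.337, 0.2767]
orientation: [-1.373, 1.125, 1.425]
contact_force: [-0.4, -0.3, -1.2]
grip_width: 0.0579
```

Request:
servo_tool(motion=[[0.001, 0, 0, 0, 1], [0.0015, 0, 0, 0, 1], [0.0015, 0, 0, 0, 1]])

```text
clock: 26.5
tcp_pos: [0.5324, -0.3372, 0.276]
orientation: [-1.373, 1.125, 1.425]
contact_force: [-1.6, 1.6, 4.4]
grip_width: 0.058
```

Contact at the expected height (grasp z 0.121). Releasing.

Request:
servo_tool(motion=[[0, 0, 0, 0, 0.4], [0, 0, 0, 0, 0], [0, 0, 0, 0, -0.5], [0, 0, 0, 0, -1], [0, 0, 0, 0, -1], [-0.02, 0.001, 0, 0, -1], [-0.06, 0.003, 0, 0, -1], [-0.1, 0.0055, 0, 0, -1]])

```text
clock: 27.3
tcp_pos: [0.5317, -0.3368, 0.3765]
orientation: [-1.371, 1.126, 1.427]
contact_force: [0.8, -0.4, 0.3]
grip_width: 0.0856
```

Request:
servo_tool(motion=[[-0.04, 0, 0.03, 0, -1], [-0.08, 0, 0.07, 0, -1], [-0.08, 0, 0.12, 0, -1], [-0.08, 0, 0.17, 0, -1], [-0.08, 0, 0.22, 0, -1], [-0.08, 0, 0.27, 0, -1], [-0.08, 0, 0.32, 0, -1], [-0.08, 0, 0.35, 0, -1]])

```text
clock: 28.1
tcp_pos: [0.4484, 0.0065, 0.4562]
orientation: [-1.373, 1.123, 1.429]
contact_force: [0.9, -0.8, 0.3]
grip_width: 0.0853
```

Request:
servo_tool(motion=[[0, 0, 0.05, 0, -1], [0, 0, 0.1, 0, -1], [0, 0, 0.15, 0, -1], [0, 0, 0.2, 0, -1], [0, 0, 0.2, 0, -1]])

```text
clock: 28.6
tcp_pos: [0.3965, 0.2061, 0.4563]
orientation: [-1.379, 1.116, 1.436]
contact_force: [0.3, -0.1, 0.3]
grip_width: 0.0854
```

```bash
python3 - <<'E'
from h import *
for n in("top","scene"): cv2.imwrite(f"pics/{n}9.png",grab_frame(n)[:,:,::-1])
im=cv2.imread("pics/top9.png"); s=cv2.imread("pics/scene9.png")
a=cv2.resize(im[130:255,215:410],(780,500)); cv2.imwrite("pics/f1.png",a)
cv2.imwrite("pics/f2.png",cv2.resize(s[160:280,230:420],(760,480)))
hsv=cv2.cvtColor(im,cv2.COLOR_BGR2HSV);H,S,V=[x.astype(int) for x in cv2.split(hsv)]
m=((H<10)|(H>170))&(S>100)&(V>50)
for b in blobs(m[165:245,345:408],(345,165)): print("cap",b[:3],ray("top",b[1],.131))
m=(H>100)&(H<130)&(S>120)
for b in blobs(m[150:260,270:345],(270,150)): print("lid",b[:3],ray("top",b[1],.087))
to(0,0,0)
E
```

```text
cap (297.5, array([388. , 196.5]), ((19.0, 20.0), 90.0)) [[ 0.5263 -0.3324  0.131 ]]
lid (421.5, array([314.9443, 209.8105]), ((24.999937057495117, 26.63650131225586), 73.61045837402344)) [[ 0.493  -0.1173  0.087 ]]
t 28.7 tcp [0.3983 0.2013 0.456 ] zang 104.59 shift [ 0.478   0.4119 -0.0941] turn None F [-0.4567 -1.8474  0.7004] w 0.085 tilt [ 0.0517 -0.0008]
```

View pics/f1.png

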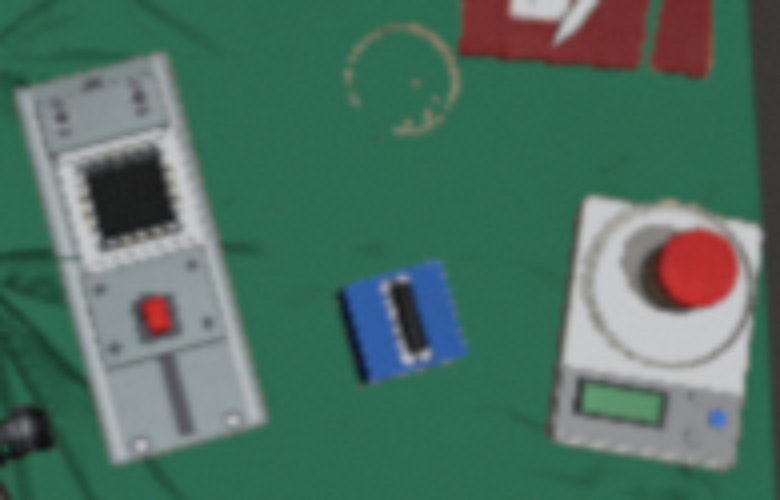

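View pics/f2.png

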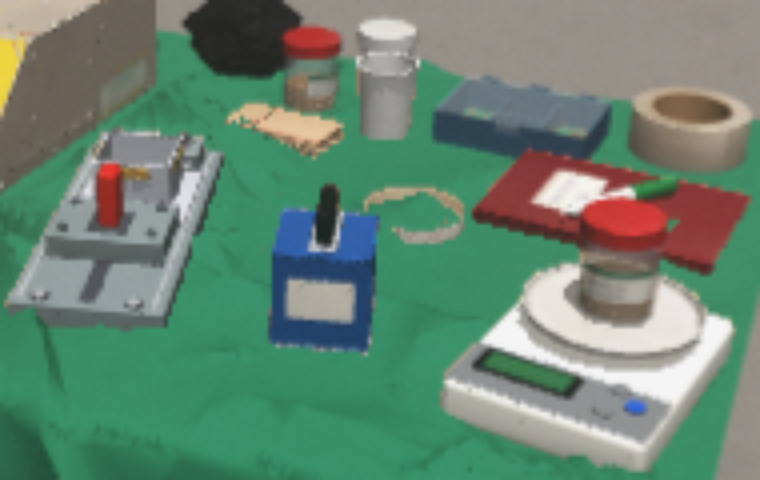

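The base is still square in the vice. The lid stands upright on the cloth, and the jar stands upright near the middle of the pan, with its cap at (0.526,-0.332) and the pan centre at (0.525,-0.339). The dish has not moved. Handing in.

```bash
python3 -c "
from bench import *
print(hand_in())"
```

```text
the job is handed in; nothing more can be done
None
```

The job is done and handed in at about 28.7 s of the 67 s allowed; no verdict was reported.

- **Vice:** I pushed the jaw by its lug until it came tight at about 75 mm of travel. The final push was about 27 N, so roughly 23 N on the tin's foot.
- **Lid:** It came straight up with about 13 N of pull and rose about 119 mm. It now stands mouth down on the bare table near (0.49, -0.12).
- **Jar:** It stands upright on the pan. The last image puts its cap at (0.526, -0.332), about 7 mm from the pan centre I used, (0.525, -0.339).
- **Last checks:** The final pictures show the base still down and square between the jaws, the dish in place, and the arm clear of everything. I did not check the calculator in the final pictures, but nothing came near it.
- **Where measurements disagreed:**
  - The hard push left the tool tilted about 0.06 rad about the pinch axis. I allowed for it in the later moves.
  - My two pan-centre estimates differed by 7 mm, and the fitted pan radius was 70 mm against the stated 66.5 mm. Both are well inside the 30 mm tolerance.

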